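Dock the sample tray and show the leaf sample slide to the window

TASK

Push the sample tray fully home into its slotted dock, with the metal slide still lying in it. Then take the slide by its plain half (the label end is the one with the small corner notch), lift it at least 15 cm above the table and hold it face up towards the shop window straight ahead, the label end pointing at the window and raised so that the slide slopes at about 35 degrees. Finish while still holding it there, the tray still home and the weight and punch left alone.

Things in the scene. Friction and masses are not known exactly. Their poses are not given: they have to be found in the camera images.
- dock: Dark steel dock fixed on the table, no floor. Origin on the table midway between two rails along y (y -65 to 65 mm), 16 mm high, inner faces at x = +-67 mm, outer at +-75; lips on top reach in to x = +-61, underside 12 mm up. A 14 mm high stop bar closes the -y end, its face at y = -65; the +y end is open, with flared lead-ins to y = 88 mm.
- tray: Loose wooden tray 130 x 130 mm, 0.4 kg, floor 4 mm thick, rim 4 mm wide, 9 mm high, on the table between the rails, axes parallel to the dock's, pulled out 50 to 85 mm along the dock's +y. Home, it touches the stop and its origin (centre of underside) meets the dock's. A tongue, 50 mm wide, 5 high, runs from its +y edge to y = 106 mm and bears a tab.
- tray_tab (a point): Centre of the top edge of the tray's brass tab: 44 mm long in the tray's x, 8 mm thick in its y, top 34 mm above the table, 96 mm from the tray's origin along its y; it can be pinched from above across its thickness.
- slide: Loose aluminium slide 84 x 32 x 6 mm, 50 g, face up on the tray floor at any yaw, within 9 mm of the tray's centre. Origin: centre of underside; x lengthwise, z out of the face. A dark leaf sample in mid-face, equal pale fields at both sides. The label end is +x, known only by a 10 mm square notch in its (+x, +y) corner; plain half: x < 0. Grasp across the 32 mm width.
- slide_notch (a point): The middle of the slide's corner notch, level with its face, at x = 37, y = 11, z = 6 mm in the slide's frame.
- show (a point): Fixed point in the free air above the table, 0.60 m straight ahead of the robot and 0.28 m up, a good place to hold the slide (the exact place is free). Its x axis points ahead of the robot to the shop window (+x) and 35 degrees upwards, its y axis to the robot's left: the slide shown properly has its x axis (label end) this way.
- brass_weight: Brass weight with a knob, 35 mm diameter, 54 mm high, standing behind the dock's stop bar; bystander. Origin at the centre of its underside.
- punch: Brass cap punch, 26 mm diameter, 67 mm high, standing beyond the tray's tab, on the open side of the dock; bystander. Origin at the centre of its underside.

How it is judged:
On the way, in this order (a step that is already met when the one before it is completed fails the run):
1. the tray is fully home in the dock (within 4 mm of the stop) with the slide lying in it (y of tray in the frame of dock below 0.004 m and x of tray in the frame of dock between -0.006 and 0.006 m and height (world z) of tray below 0.006 m and horizontal distance between slide and tray below 0.04 m and height (world z) of slide below 0.015 m), for 0.2 s.
2. the slide is lifted out of the tray in the fingers (height (world z) of slide above 0.06 m and contact force between the fingers and slide above 1 N), for 0.2 s.
At the end, for the whole second after the job is handed in: Slide held still by its plain half over 14.5 cm up, face up within 66 deg, label end raised 18-56 deg and towards the window within about 45 deg, clear of tray and dock; tray flat, within 4 mm of home; weight, punch moved under 20 mm (y of tray in the frame of dock below 0.004 m and x of tray in the frame of dock between -0.006 and 0.006 m and height (world z) of tray below 0.006 m and height (world z) of slide above 0.145 m and contact force between the fingers and slide above 1 N and x of the grasp point in the frame of slide between -0.05 and 0 m and angle between slide's own x axis and vertical between 0.59 and 1.25 rad and angle between slide's own z axis and vertical below 1.15 rad and angle between the x axis of slide and the x axis of show, either way round below 0.65 rad and linear speed of slide below 0.03 m/s and contact force between slide and tray below 0.05 N and contact force between slide and dock below 0.05 N and distance of each of brass_weight, punch from where it was at the start of the episode below 0.02 m); the arm keeps its last pose, push and grip.
It fails at once if a bystander (brass weight or cap punch) is shifted by more than 30 mm (distance of any of brass_weight, punch from where it was at the start of the episode above 0.03 m).
It also fails if it takes over 48 s, if anything falls off the work surface, if the arm or the gripper's body presses on something with over 40 N, if the wrist force passes 120 N, or if a joint passes its speed limit or range.

ROBOT

A 7-joint arm with a two-finger parallel gripper is mounted at the origin on the work surface; the furniture and walls round the work are solid. World frame = base frame: x ahead of the robot, y to its left, z up, the work surface at z = 0. Lengths are in m, angles in rad, forces in N, time in s.
With the tool pointing down it reaches from about 0.4 to 0.85 m from the base axis. Payload 10.4 kg.
Tool frame: the origin (TCP) lies on the centre line of the jaws, within the pads' length; the fingertips stand 8 mm ahead of it and the grasp point (between the pads) lies 11 mm behind it (manip.nose_length is the distance from the TCP to the fingertips, in m); z points along the fingers, y is the line along which they close (so a half turn about z gives the same grasp; the last joint's range is limited). The gripper opens to 85 mm and grips with 20 to 120 N. Pads are 22 mm wide; open, the fingers measure 114 mm over their backs; the gripper's body (76 mm by 85 mm) begins 54 mm behind the grasp point. The pads swing forward as they close: fully open they stand 13 mm farther back than shut.
Start: joints at [1.114, 0.332, -0.065, 1.46, 0.022, 1.35, -0.088], TCP at [0.263, -0.567, 0.239] pointing down, gripper open.
Joint ranges: [-2.6, 2.6], [-0.5, 2.12], [-1.47, 1.34], [0.16, 2.42], [-1.27, 4.41], [0.06, 2.06], [-2.6, 2.6]. Speed limits (rad/s): [2.22, 2.22, 2.79, 2.79, 3.14, 3.14, 3.14].

INTERFACE

Orientations are given as a unit quaternion [x, y, z, w].
In Python, from plant import sensors, viewer, job, manip gives the robot as it stands.
- The arm moves only by the shell command python3 -m inch 'ROWS'. ROWS is JSON, one flat list of numbers, 5 for each row, row after row: the opening, from -1 (shut) to 1 (fully open), then the shift along the tool's x, y, z in units of 750 mm (1.0 is 750 mm), then the turn about the tool's z in units of 360 degrees (1.0 is 360 degrees). A call has exactly 5 rows; each row shifts and turns the commanded pose from where the row before left it, along the tool's axes as they then stand; what a row does not reach is not made up. A row lasts 1/8 s, in which the tool goes at most 62.5 mm and 10.7 degrees, less where a joint would pass 70% of its speed; a pose out of reach is approached as far as the arm can. A call with a number of a shift or a turn outside -1 to 1 is refused whole. A call with a gripper value outside its range is refused whole. The fingers move at their own pace and stop on an object; the grip force is fixed at half the most. Time passes only in rows, so rows that do not move let the fingers close, or fill a call up. It gives the time, the measured TCP pose, the force, the opening and the grip force at its end, in the units of the state.
- sensors.get_obs(): the state, without advancing time (a new reading comes with each control period).
- viewer.read_camera(name): name is "scene" or "top"; returns the picture (400x640x3 uint8, red, green, blue); there is no depth.
- viewer.camera_info(name): a dict with "K" (3x3 intrinsics, pixels), "k1" (the pictures are not rectified: a ray, as slopes to the right and down, at radius r is drawn at 1 + k1 r^2 times it, then the intrinsics apply), "world_from_camera" (4x4, takes a point from camera to world coordinates). Camera axes: x right, y up, looking along -z (the intrinsics and any distortion apply to the point x, -y, -z); pixel columns grow to the right and rows downward; lengths in m; the calibration is good to about 2 mm. A picture is of the moment at which its call begins. camera_info takes no time and is no camera call.
- job.finish_job(): hands the job in; it is judged then, once.
The state is a dict: "time_s": time; "joints": joint angles; "qd": joint speeds; "tau": joint torques, N m; "tcp_pos": TCP position; "ee_rot": TCP orientation; "wrist_force": force on the tool from outside, world axes, zero at the start; "wrist_torque": the same for the moment, N m; "gripper_width": opening from 0.0 (shut) to 1.0 (fully open); "finger_force": force on a finger pad.
Only numpy, scipy, OpenCV 4.12 (cv2) and the standard library are available. Lean on these libraries where they do the work, as an engineer would, in place of code of your own. Each camera call takes 0.05 s, during which the arm holds its last target. There are 200 camera calls.

## Working session

There is one attempt and no reset: what is moved stays moved. The work goes in short steps, Python scripts to look and compute and a shell command to move; the robot and the scene stay as the last step left them, time stands still between calls to the robot, and variables do not carry over. Pictures are saved under pics/ and viewed, at most 10 in all, crops included, and the job is handed in when it is done.

```bash
mkdir -p pics; ls
cat > h.py <<'E'
import numpy as np, cv2
from plant import sensors, viewer, job, manip
def cal(n):
    i=viewer.camera_info(n); return np.array(i["K"],float), float(i["k1"]), np.array(i["world_from_camera"],float)
def ray(n,u,v):
    K,k,T=cal(n)
    d=cv2.undistortPoints(np.array([[[u,v]]],float),K,np.array([k,0,0,0,0.]))[0,0]
    return T[:3,3], T[:3,:3]@np.array([d[0],-d[1],-1.])
def at(n,u,v,z):
    o,d=ray(n,u,v); return o+d*(z-o[2])/d[2]
def px(n,p):
    K,k,T=cal(n); q=T[:3,:3].T@(np.array(p)-T[:3,3])
    x=q*[1,-1,-1]; return cv2.projectPoints(x[None],np.zeros(3),np.zeros(3),K,np.array([k,0,0,0,0.]))[0].ravel()
def snap(n,f,c=None,s=1):
    im=viewer.read_camera(n)[:,:,::-1].copy(); cv2.imwrite('pics/raw_'+f,im)
    if c: im=im[c[1]:c[3],c[0]:c[2]]
    cv2.imwrite('pics/'+f,cv2.resize(im,None,fx=s,fy=s,interpolation=cv2.INTER_CUBIC))
E
python3 - <<'E'
from h import *
snap('top','t0.png',s=1.25);snap('scene','s0.png',s=1.25)
for n in('top','scene'):print(cal(n))
o=sensors.get_obs();print(o,manip.nose_length)
E
```

```text
pics
(array([[485.35014047,   0.        , 317.76308944],
       [  0.        , 485.35014047, 212.0492302 ],
       [  0.        ,   0.        ,   1.        ]]), -0.0590787134171017, array([[-0.01435879,  0.98900466, -0.14718561,  0.35267754],
       [-0.99951733, -0.01014138,  0.02936419,  0.1748228 ],
       [ 0.02754866,  0.1475362 ,  0.98867292,  1.33792959],
       [ 0.        ,  0.        ,  0.        ,  1.        ]]))
(array([[375.19305563,   0.        , 316.07806987],
       [  0.        , 375.19305563, 205.62818995],
       [  0.        ,   0.        ,   1.        ]]), -0.04714836785479179, array([[-0.57704066,  0.40443377, -0.70954733, -0.10959791],
       [-0.81638406, -0.31037763,  0.48701417,  0.58185384],
       [-0.02326264,  0.8602901 ,  0.50927379,  0.60325248],
       [ 0.        ,  0.        ,  0.        ,  1.        ]]))
{'time_s': 0.1, 'joints': array([ 1.11440735,  0.33280464, -0.06473042,  1.46082119,  0.02157257,
        1.3498895 , -0.08847375]), 'qd': array([ 2.17166811e-04, -8.67753245e-04, -2.64557303e-05,  9.93649955e-04,
        1.75508831e-03, -9.04234464e-04, -1.41305910e-03]), 'tau': array([ 1.46378163e-03, -6.26743197e+01,  4.92002175e-02, -3.92425096e+01,
        1.63254119e-02,  6.97250362e-03, -3.18859691e-05]), 'tcp_pos': array([ 0.26258874, -0.56682199,  0.23861533]), 'ee_rot': array([ 9.76563017e-01,  2.15230799e-01, -1.40614147e-04, -5.98113605e-04]), 'wrist_force': array([ 0.47675815, -0.285217  ,  1.10647747]), 'wrist_torque': array([-0.01742801,  0.01539314, -0.02384504]), 'finger_force': 0.0, 'gripper_width': 1.0014954390814284} 0.008
```

View pics/t0.png

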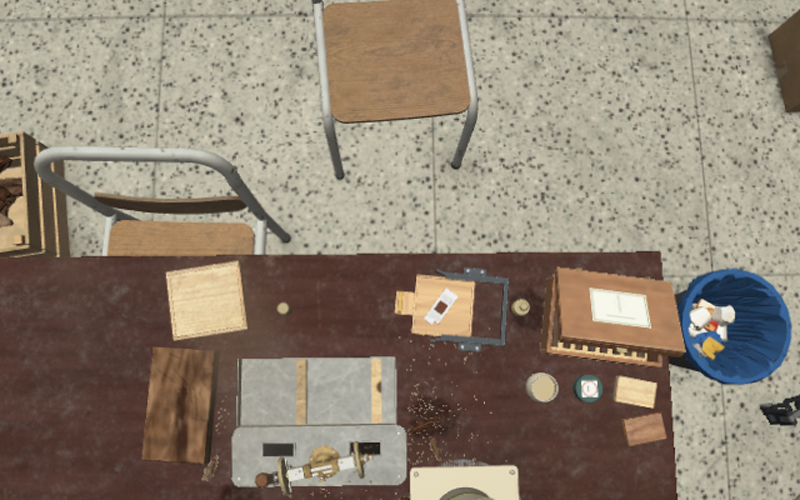

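View pics/s0.png

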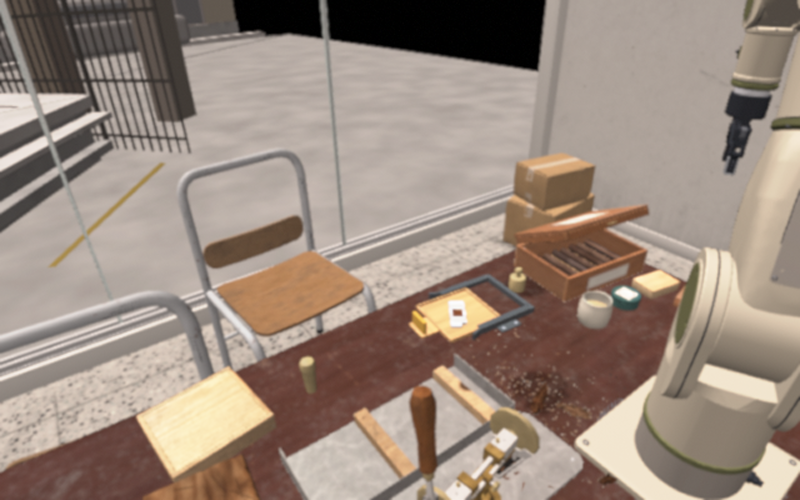

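The top view shows the tray at about (441,306), the tab at (404,302), the dock's stop at (505,310), the weight at (521,307) and the punch at (283,308), all in 1.25× pixels. I'll enlarge the dock.

Run:
```python
from h import *
im=cv2.imread('pics/raw_t0.png')[208:288,305:435]
cv2.imwrite('pics/t0c.png',cv2.resize(im,None,fx=6,fy=6,interpolation=cv2.INTER_CUBIC))
```

```text
(no output)
```

View pics/t0c.png

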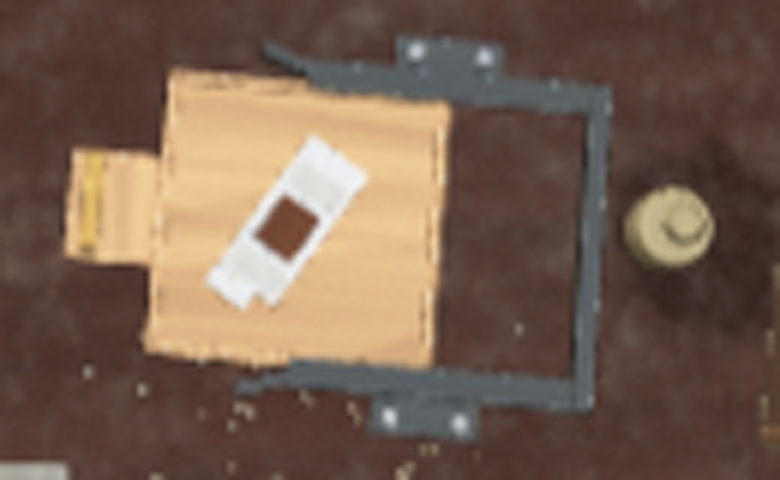

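The tab's top runs from (92,152) to (87,250). The slide's plain end is at the upper right, (316,135) to (368,178). Its notched label end is at the lower left, with the notch near (260,297).

Run:
```python
from h import *
np.set_printoptions(precision=4,suppress=True)
W=lambda u,v,z: at('top',305+(u+.5)/6-.5,208+(v+.5)/6-.5,z)[:2]
t=[W(92,152,.034),W(87,250,.034)];print('tab',t,np.mean(t,0))
c=[W(*p,.009) for p in((172,70),(450,102),(433,365),(148,352))];print('tray',np.mean(c,0),c)
s=[W(610,88,.016),W(592,408,.014)];print('stop outer',s)
w=[W(70,155,.005),W(65,257,.005)];print('tongue end',w)
a=W(342,156,.01);b=W(226,297,.01);d=b-a;print('slide',(a+b)/2,np.degrees(np.arctan2(d[1],d[0])),np.linalg.norm(d),W(288,228,.01))
print('wt',W(672,228,.0),W(688,222,.054))
yt=np.mean(t,0)-np.mean(c,0);print(np.degrees(np.arctan2(yt[1],yt[0])),np.linalg.norm(yt))
e=c[0]-c[1]+c[3]-c[2];print(np.degrees(np.arctan2(e[1],e[0])))
e=s[0]-s[1];print('dock x axis?',np.degrees(np.arctan2(e[1],e[0])))
```

```text
tab [array([0.4898, 0.1311]), array([0.4457, 0.134 ])] [0.4677 0.1325]
tray [0.4593 0.0349] [array([0.5299, 0.0928]), array([ 0.5136, -0.0355]), array([ 0.393 , -0.0238]), array([0.4007, 0.1062])]
stop outer [array([ 0.5184, -0.1088]), array([ 0.3722, -0.0952])]
tongue end [array([0.4915, 0.1403]), array([0.4447, 0.1432])]
slide [0.4571 0.0428] 139.3942125383789 0.08421632882823869 [0.4563 0.0411]
wt [ 0.4547 -0.1387] [ 0.4531 -0.1333]
85.08126948981584 0.0980140350438536
84.67771994113241
dock x axis? -5.339826269337142
```

```bash
python3 -m inch '[-1,0.052,-0.06,0,0, -1,0.052,-0.06,0,0, -1,0.052,-0.06,0,0, -1,0.052,-0.06,0,0, -1,0.052,-0.06,0,0]'; python3 -m inch '[-1,0.052,-0.06,0,0, -1,0.052,-0.06,0,0, -1,0.052,-0.06,0,0, -1,0.052,-0.06,0,0, -1,0.052,-0.06,0,0]'; python3 -m inch '[-1,0,0,0,-0.029, -1,0,0,0,-0.029, -1,0,0,0,-0.029, -1,0,0,0,-0.029, -1,0,0,0,-0.029]'
```

```text
time_s: 0.72
tcp_pos: [0.3452, -0.279, 0.2392]
ee_rot: [0.977, 0.215, -0.0, 0.0]
wrist_force: [1.0, -0.6, 0.6]
gripper_width: 0.0
finger_force: 0.0
time_s: 1.35
tcp_pos: [0.4275, 0.0069, 0.2393]
ee_rot: [0.977, 0.215, 0.0, 0.0]
wrist_force: [0.1, -0.3, -0.6]
gripper_width: 0.003
finger_force: 0.0
time_s: 1.98
tcp_pos: [0.4272, 0.0051, 0.239]
ee_rot: [0.78, 0.625, -0.0, -0.0]
wrist_force: [-0.8, 0.0, -0.1]
gripper_width: -0.0
finger_force: 0.0
```

```bash
cat > go.py <<'E'
import sys; from h import *
from scipy.spatial.transform import Rotation as R
x,y,z,psi=map(float,sys.argv[1:5]); o=sensors.get_obs(); r=R.from_quat(o['ee_rot']); m=r.as_matrix()
p0=np.degrees(np.arctan2(m[1,0],m[0,0])); d=m.T@(np.array([x,y,z])-o['tcp_pos'])
a=np.radians(psi); m2=np.array([[np.cos(a),np.sin(a),0],[np.sin(a),-np.cos(a),0],[0,0,-1]])
print('psi',p0,'turn',-(psi-p0)/360,'shift now',d/.75,'shift after turn',m2.T@(np.array([x,y,z])-o['tcp_pos'])/.75, 'mm',np.linalg.norm(d)*1000)
E
python3 go.py .470 .160 .1 84.7
```

```text
psi 77.3992954694352 turn -0.020279734807124448 shift now [0.21399088 0.0107098  0.18534526] shift after turn [0.21087683 0.0377238  0.18538483] mm 212.47601943553883
```

```bash
python3 -m inch '[-1,0,0,0,-0.0203, -1,0.0527,0.0094,0.035,0, -1,0.0527,0.0094,0.035,0, -1,0.0527,0.0094,0.035,0, -1,0.0527,0.0094,0.035,0]'; python3 -m inch '[-1,0,0,0.05,0, -1,0,0,0.05,0, -1,0,0,0.045,0, -1,0,0,0,0, -1,0,0,0,0]'
python3 - <<'E'
from h import *
snap('top','t1.png',(285,198,435,298),5)
E
```

```text
time_s: 2.6
tcp_pos: [0.4712, 0.1607, 0.1334]
ee_rot: [0.741, 0.671, 0.0, 0.0]
wrist_force: [0.2, -1.4, 0.8]
gripper_width: -0.002
finger_force: 0.0
time_s: 3.22
tcp_pos: [0.4716, 0.16, 0.0267]
ee_rot: [0.741, 0.672, 0.0, 0.0]
wrist_force: [0.9, -0.5, 1.0]
gripper_width: 0.003
finger_force: 0.0
```

View pics/t1.png

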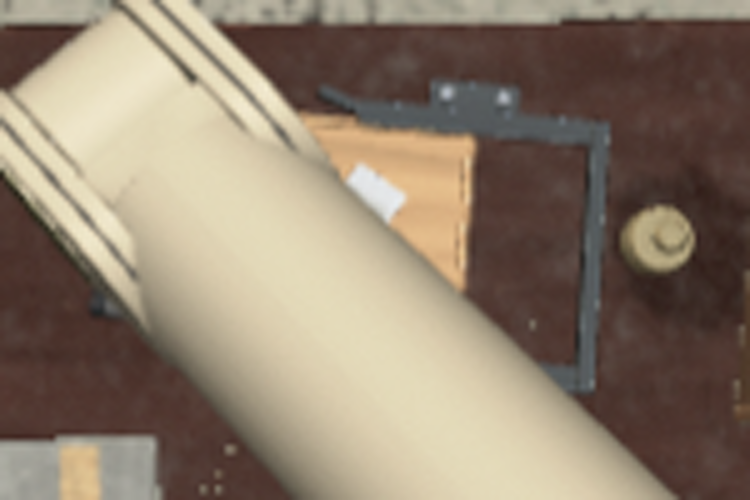

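The arm hides the tab from above; the tray and dock have not moved. I'll push along −tool x.

```bash
python3 -m inch '[-1,-0.012,0,0,0, -1,-0.016,0,0,0, -1,-0.016,0,0,0, -1,-0.016,0,0,0, -1,-0.012,0,0,0]';  python3 -m inch '[-1,-0.008,0,0,0, -1,-0.006,0,0,0, -1,-0.005,0,0,0, -1,-0.004,0,0,0, -1,0,0,0,0]'
```

```text
time_s: 3.9
tcp_pos: [0.4658, 0.1049, 0.0256]
ee_rot: [0.741, 0.671, 0.0, 0.0]
wrist_force: [-0.3, 3.4, 2.1]
gripper_width: -0.005
finger_force: 1.7
time_s: 4.53
tcp_pos: [0.4639, 0.0883, 0.0254]
ee_rot: [0.741, 0.671, -0.0, 0.0]
wrist_force: [0.3, 1.1, 0.6]
gripper_width: 0.001
finger_force: 0.5
```

```bash
python3 -m inch '[-1,-0.004,0,0,0, -1,-0.004,0,0,0, -1,-0.004,0,0,0, -1,-0.004,0,0,0, -1,0,0,0,0]'
```

```text
time_s: 5.15
tcp_pos: [0.4638, 0.0815, 0.0264]
ee_rot: [0.74, 0.673, 0.003, -0.001]
wrist_force: [2.1, 20.1, 0.4]
gripper_width: 0.002
finger_force: 9.7
```

20 N at the stop with the tab 8 mm short of the bar's outer-face estimate, so it looks home. Back off, lift and open, then look.

```bash
python3 -m inch '[-1,0.02,0,0,0, -1,0,0,-0.06,0, -1,0,0,-0.06,0, -0.1,0.07,0,-0.06,0, -0.1,0.07,0,0,0]';  python3 -m inch '[-0.1,0.07,0,0,-0.028, -0.1,0.07,0,0,-0.028, -0.1,0,0,0,-0.028, -0.1,0,0,0,-0.028, -0.1,0,0,0,-0.028]'
python3 - <<'E'
from h import *
snap('top','t2.png',(305,208,435,288),6)
E
```

```text
time_s: 5.78
tcp_pos: [0.4762, 0.1915, 0.1594]
ee_rot: [0.742, 0.67, 0.002, 0.002]
wrist_force: [1.5, -0.4, -0.4]
gripper_width: 0.419
finger_force: 0.0
time_s: 6.4
tcp_pos: [0.4752, 0.2953, 0.1557]
ee_rot: [0.382, 0.924, -0.001, 0.0]
wrist_force: [-0.6, 0.2, 0.5]
gripper_width: 0.454
finger_force: 0.0
```

View pics/t2.png

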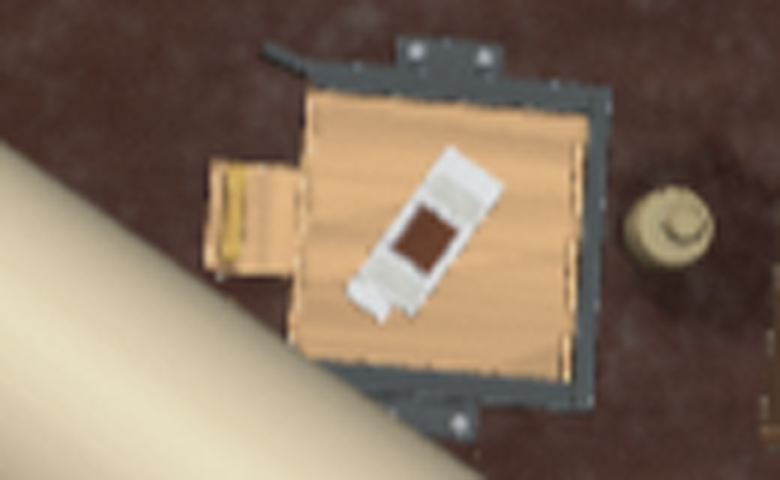

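The tray is home against the stop bar. The slide's leaf is at (425,239), its plain-end middle at (477,167) and its label-end middle at (372,313).

```bash
python3 - <<'E'
from h import *
np.set_printoptions(precision=4,suppress=True)
W=lambda u,v,z: at('top',305+(u+.5)/6-.5,208+(v+.5)/6-.5,z)[:2]
a=W(477,167,.01);b=W(372,313,.01);d=b-a;u=d/np.linalg.norm(d);c=W(425,239,.01);print('slide',c,(a+b)/2,np.degrees(np.arctan2(d[1],d[0])),np.linalg.norm(d),'grasp -22',c-.022*u)
t=[W(235,165,.034),W(231,262,.034)];print('tab',t,np.mean(t,0))
E
python3 go.py .4686 -.0395 .1 138
```

```text
slide [ 0.4504 -0.0218] [ 0.4501 -0.0217] 142.73378834031357 0.08330658858897551 grasp -22 [ 0.4679 -0.0351]
tab [array([0.4831, 0.0667]), array([0.4395, 0.0695])] [0.4613 0.0681]
psi 135.54376471471878 turn -0.006822875792447844 shift now [-0.30600989 -0.32452831  0.07495531] shift after turn [-0.29187416 -0.33747178  0.07417038] mm 339.2280547966254
```

```bash
python3 go.py .468 -.035 .05 142
```

```text
psi 135.54376471471878 turn -0.017933986903558956 shift now [-0.30118383 -0.32069451  0.14161186] shift after turn [-0.26329795 -0.3527743   0.14083705] mm 346.6351912772741
```

```bash
python3 -m inch '[0.1,0,0,0,-0.018, 0.1,-0.0439,-0.0588,0,0, 0.1,-0.0439,-0.0588,0,0, 0.1,-0.0439,-0.0588,0,0, 0.1,-0.0439,-0.0588,0,0]';  python3 -m inch '[0.1,-0.0439,-0.0588,0,0, 0.1,-0.0439,-0.0588,0,0, 0.1,0,0,0.07,0, 0.1,0,0,0.065,0, 0.1,0,0,0,0]'; python3 go.py .468 -.035 .014 142;python3 - <<'E'
from h import *
snap('scene','s1.png',(310,200,450,290),5)
E
```

```text
time_s: 7.08
tcp_pos: [0.4671, 0.0734, 0.1561]
ee_rot: [0.334, 0.943, -0.001, 0.0]
wrist_force: [0.9, -0.9, 0.4]
gripper_width: 0.55
finger_force: 0.0
time_s: 7.7
tcp_pos: [0.461, -0.0341, 0.0525]
ee_rot: [0.333, 0.943, -0.0, -0.003]
wrist_force: [-0.8, -0.1, 0.5]
gripper_width: 0.548
finger_force: 0.0
psi 141.11981446817083 turn -0.0024449598106365835 shift now [-0.00838454  0.00505076  0.0512803 ] shift after turn [-0.00814681  0.00478473  0.05134409] mm 39.1545957110218
```

View pics/s1.png

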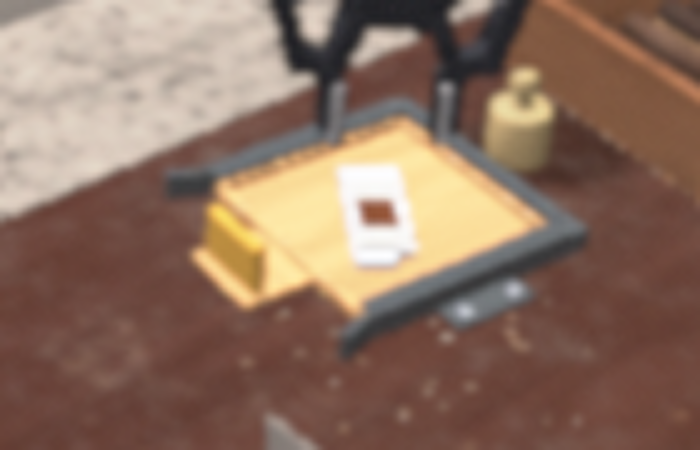

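The fingers, at (335,110) and (445,110), straddle the plain half; the slide still lies in the tray at (375,215). Correct and descend.

```bash
python3 -m inch '[0.1,-0.0084,0.005,0,-0.0024, 0.1,0,0,0.02,0, 0.1,0,0,0.02,0, 0.1,0,0,0.014,0, 0.1,0,0,0,0]'
```

```text
time_s: 8.38
tcp_pos: [0.4702, -0.035, 0.0135]
ee_rot: [0.325, 0.946, -0.0, -0.001]
wrist_force: [0.3, 0.4, -0.3]
gripper_width: 0.551
finger_force: 0.0
```

```bash
python3 -m inch '[0.1,0,0,0.003,0, 0.1,0,0,0.002,0, 0.1,0,0,0,0, 0.1,0,0,0,0, 0.1,0,0,0,0]'
```

```text
time_s: 9.0
tcp_pos: [0.471, -0.0352, 0.0108]
ee_rot: [0.325, 0.946, -0.0, 0.0]
wrist_force: [1.1, -0.6, 0.9]
gripper_width: 0.55
finger_force: 0.0
```

```bash
python3 -m inch '[-1,0,0,0,0, -1,0,0,0,0, -1,0,0,0,0, -1,0,0,0,0, -1,0,0,0,0]'
```

```text
time_s: 9.62
tcp_pos: [0.472, -0.0351, 0.0118]
ee_rot: [0.325, 0.946, 0.0, 0.001]
wrist_force: [-2.7, 0.1, 12.9]
gripper_width: 0.352
finger_force: 61.7
```

```bash
python3 -m inch '[-1,0,0,-0.02,0, -1,0,0,-0.03,0, -1,0,0,-0.04,0, -1,0,0,-0.04,0, -1,0,0,0,0]'; python3 -m inch '[-1,0,0,0,-0.023, -1,0,0,0,-0.023, -1,0,0,0,-0.023, -1,0,0,0,-0.021, -1,0,0,0,0]'; python3 go.py .5055 .0641 .055 174.7
python3 - <<'E'
from h import *
snap('scene','s2.png',(300,150,460,270),5)
E
```

```text
time_s: 10.25
tcp_pos: [0.4722, -0.0353, 0.1105]
ee_rot: [0.325, 0.946, -0.0, 0.002]
wrist_force: [-0.2, 0.5, -0.5]
gripper_width: 0.352
finger_force: 59.3
time_s: 10.88
tcp_pos: [0.4704, -0.0352, 0.1077]
ee_rot: [0.048, 0.999, 0.0, -0.0]
wrist_force: [0.5, 1.0, -1.1]
gripper_width: 0.35
finger_force: 59.3
psi 174.46236810038235 turn -0.0006600886100489984 shift now [-0.03381709  0.13624382  0.07033023] shift after turn [-0.03431469  0.13612683  0.07031575] mm 117.75792028323086
```

View pics/s2.png

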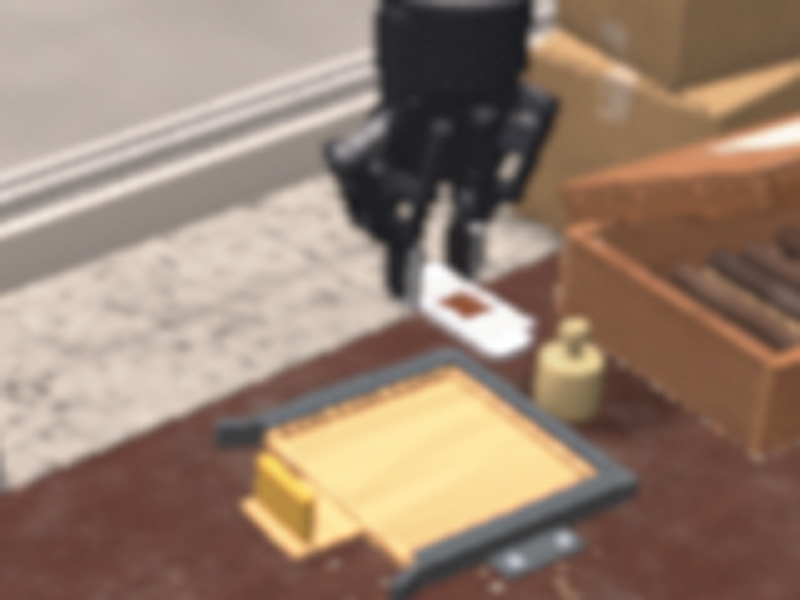

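The slide is held by its plain half, roughly level, with the label end at (515,345) and the tray still home. Next, tilt it in the grip by pressing its underside on the end edge of the tab.

```bash
python3 -m inch '[-1,-0.0114,0.0454,0,0, -1,-0.0114,0.0454,0,0, -1,-0.0114,0.0454,0,0, -1,0,0,0.04,0, -1,0,0,0.03,0]'; python3 -m inch '[-1,0,0,0.006,0, -1,0,0,0.005,0, -1,0,0,0.005,0, -1,0,0,0.005,0, -1,0,0,0,0]';python3 go.py .5055 .0641 .027 174.7
```

```text
time_s: 11.55
tcp_pos: [0.5058, 0.0641, 0.0543]
ee_rot: [0.049, 0.999, -0.0, -0.0]
wrist_force: [-0.4, -0.6, 0.4]
gripper_width: 0.349
finger_force: 59.3
time_s: 12.18
tcp_pos: [0.5068, 0.0638, 0.0408]
ee_rot: [0.048, 0.999, -0.0, 0.001]
wrist_force: [-2.6, -1.5, 9.3]
gripper_width: 0.347
finger_force: 60.3
psi 174.48136742550088 turn -0.0006073127069419747 shift now [0.00183716 0.00018881 0.01843096] shift after turn [0.00181593 0.00018396 0.01843312] mm 13.892446406864634
```

```bash
python3 -m inch '[-1,0,0,0.003,0, -1,0,0,0.003,0, -1,0,0,0.003,0, -1,0,0,0.003,0, -1,0,0,0,0]';python3 go.py .5055 .0641 .027 174.7
```

```text
time_s: 12.8
tcp_pos: [0.5093, 0.0639, 0.0333]
ee_rot: [0.048, 0.999, -0.0, 0.003]
wrist_force: [2.9, -2.5, 17.0]
gripper_width: 0.348
finger_force: 63.6
psi 174.45464133344902 turn -0.0006815518515304733 shift now [ 0.00510745 -0.00023399  0.00839751] shift after turn [ 0.00505881 -0.00021088  0.00842751] mm 7.373650235043254
```

```bash
python3 -m inch '[-1,0.001,0,0.003,0, -1,0.001,0,0.003,0, -1,0.001,0,0.003,0, -1,0,0,0.003,0, -1,0,0,0,0]';python3 go.py .5055 .0641 .027 174.7;  python3 - <<'E'
from h import *
snap('scene','s3.png',(300,170,460,290),5)
E
```

```text
time_s: 13.42
tcp_pos: [0.5089, 0.064, 0.025]
ee_rot: [0.049, 0.999, 0.0, 0.005]
wrist_force: [9.5, -3.1, 14.8]
gripper_width: 0.35
finger_force: 67.4
psi 174.42752201589093 turn -0.0007568832891918318 shift now [ 0.00454531 -0.00034893 -0.00272982] shift after turn [ 0.00457263 -0.00033006 -0.00268619] mm 3.985142681717744
```

View pics/s3.png

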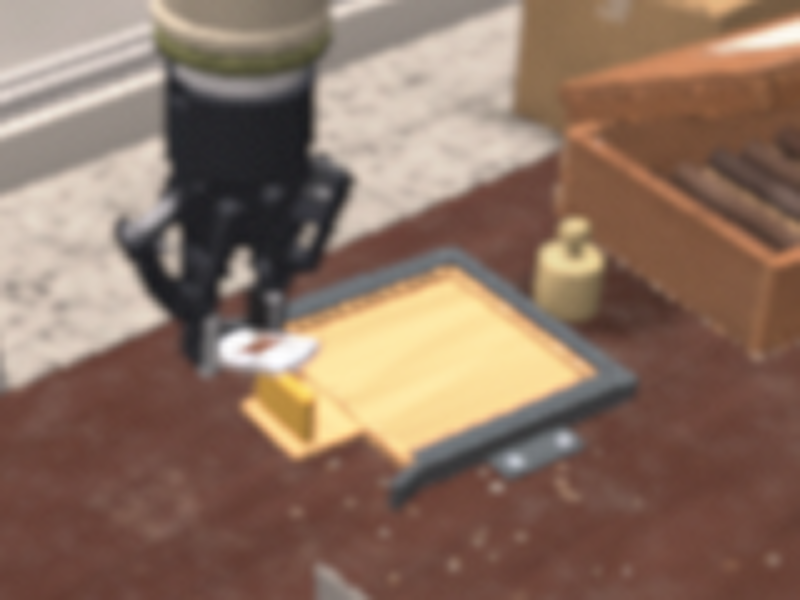

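The slide now slopes, label end up at (315,345), resting on the tab, with the tray still home. I compute about 35°. Lift and turn it to the window.

```bash
python3 -m inch '[-1,0,0,-0.03,0, -1,0,0,-0.07,0, -1,0,0,-0.08,0, -1,0,0,-0.08,0, -1,0,0,-0.07,0]'; python3 -m inch '[-1,0,0,0,0.029, -1,0,0,0,0.029, -1,0,0,0,0.029, -1,0,0,0,0.029, -1,0,0,0,0.029]'; python3 -m inch '[-1,0,0,0,0.029, -1,0,0,0,0.029, -1,0,0,0,0.029, -1,0,0,0,0.029, -1,0,0,0,0.029]'; python3 -m inch '[-1,0,0,0,0.029, -1,0,0,0,0.029, -1,0,0,0,0.029, -1,0,0,0,0.029, -1,0,0,0,0.029]'; python3 go.py .56 0.05 .28 0
```

```text
time_s: 14.1
tcp_pos: [0.5034, 0.0647, 0.2722]
ee_rot: [0.048, 0.999, -0.0, 0.0]
wrist_force: [0.7, -0.5, -1.3]
gripper_width: 0.348
finger_force: 65.5
time_s: 14.72
tcp_pos: [0.5034, 0.0646, 0.2699]
ee_rot: [0.485, 0.875, -0.0, -0.0]
wrist_force: [-1.0, -0.3, -1.4]
gripper_width: 0.35
finger_force: 65.5
time_s: 15.35
tcp_pos: [0.5034, 0.0647, 0.2699]
ee_rot: [0.82, 0.572, -0.0, 0.0]
wrist_force: [-0.5, 0.0, 0.1]
gripper_width: 0.351
finger_force: 65.4
time_s: 15.98
tcp_pos: [0.5034, 0.0647, 0.27]
ee_rot: [0.988, 0.153, -0.0, -0.0]
wrist_force: [0.0, -0.1, -0.6]
gripper_width: 0.349
finger_force: 65.4
psi 17.607710457719335 turn 0.04891030682699815 shift now [ 0.06594755  0.04148811 -0.01341121] shift after turn [ 0.0754104   0.01959519 -0.01339787] mm 59.293668421740165
```

```bash
python3 -m inch '[-1,0,0,0,0.025, -1,0,0,0,0.024, -1,0.03,-0.06,0,0, -1,0.03,-0.06,0,0, -1,0,0,0,0]'; python3 -m inch '[-1,0,0,0,0, -1,0,0,0,0, -1,0,0,0,0, -1,0,0,0,0, -1,0,0,0,0]'
python3 - <<'E'
from h import *
p=px('scene',sensors.get_obs()['tcp_pos']);print(p)
im=viewer.read_camera('scene')[:,:,::-1].copy()
x0=int(max(0,min(440,p[0]-100)));y0=int(max(0,p[1]-50))
cv2.imwrite('pics/raw_s4.png',im);print(x0,y0)
cv2.imwrite('pics/s4.png',cv2.resize(im[y0:y0+150,x0:x0+200],None,fx=4,fy=4,interpolation=cv2.INTER_CUBIC))
E
```

```text
time_s: 16.6
tcp_pos: [0.5478, 0.1589, 0.2695]
ee_rot: [1.0, 0.005, -0.001, -0.002]
wrist_force: [0.1, -0.3, 0.6]
gripper_width: 0.348
finger_force: 65.4
time_s: 17.23
tcp_pos: [0.5485, 0.1542, 0.2696]
ee_rot: [1.0, 0.002, 0.0, 0.0]
wrist_force: [-0.6, 0.5, -0.7]
gripper_width: 0.349
finger_force: 65.4
[305.92409477 156.0205756 ]
205 106
```

View pics/s4.png

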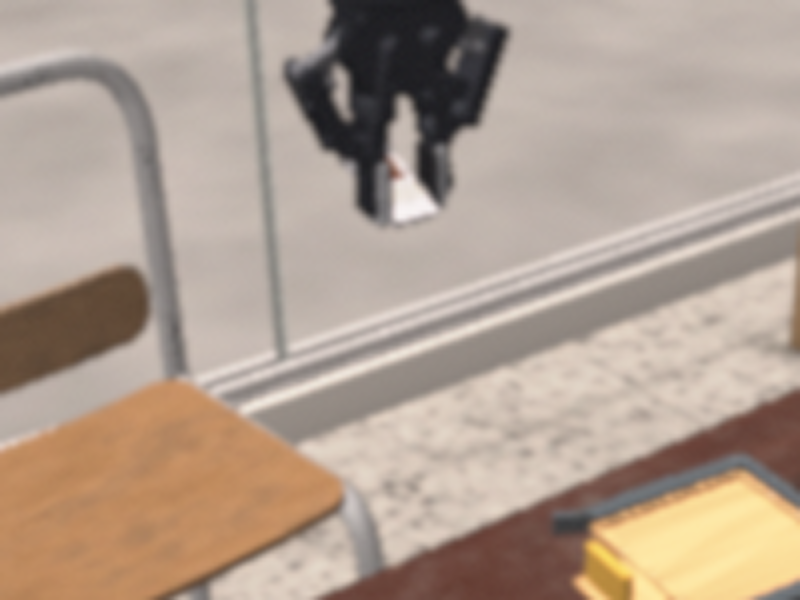

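The slide is held between the fingers at (410,195), plain end low at (392–440, 222–210) and leaf higher at (394,168), with the tray home. I'll check the slope by projecting models at several slopes.

Run:
```python
from h import *
o=sensors.get_obs()['tcp_pos'];P=o-[0,0,.005]
for th in(10,20,28,35,42,50):
    a=np.radians(th);ex=np.array([np.cos(a),0,np.sin(a)]);ez=np.array([-np.sin(a),0,np.cos(a)])
    f=lambda x,y,z=3:((px('scene',P+(ex*(x+25)+[0,y,0]+ez*z)/1e3)-[205,106]+.5)*4-.5).round().tolist()
    print(th,'plain L,R',f(-42,16),f(-42,-16),'leaf near L,R',f(-7,7),f(-7,-7),'label R',f(42,-16),'bottom R',f(-42,-16,-3))
im=cv2.imread('pics/raw_s4.png')[136:166,288:328]
cv2.imwrite('pics/s4c.png',cv2.resize(im,None,fx=16,fy=16,interpolation=cv2.INTER_CUBIC))
```

```text
10 plain L,R [399.0, 227.0] [446.0, 212.0] leaf near L,R [378.0, 194.0] [398.0, 188.0] label R [366.0, 146.0] bottom R [445.0, 221.0]
20 plain L,R [399.0, 232.0] [446.0, 217.0] leaf near L,R [379.0, 190.0] [399.0, 184.0] label R [368.0, 130.0] bottom R [444.0, 225.0]
28 plain L,R [398.0, 235.0] [445.0, 221.0] leaf near L,R [380.0, 187.0] [401.0, 181.0] label R [371.0, 119.0] bottom R [443.0, 228.0]
35 plain L,R [398.0, 238.0] [445.0, 223.0] leaf near L,R [381.0, 185.0] [402.0, 179.0] label R [375.0, 110.0] bottom R [441.0, 229.0]
42 plain L,R [397.0, 240.0] [444.0, 226.0] leaf near L,R [383.0, 183.0] [404.0, 177.0] label R [379.0, 102.0] bottom R [440.0, 231.0]
50 plain L,R [396.0, 243.0] [442.0, 228.0] leaf near L,R [385.0, 182.0] [405.0, 176.0] label R [385.0, 95.0] bottom R [438.0, 232.0]
```

View pics/s4c.png

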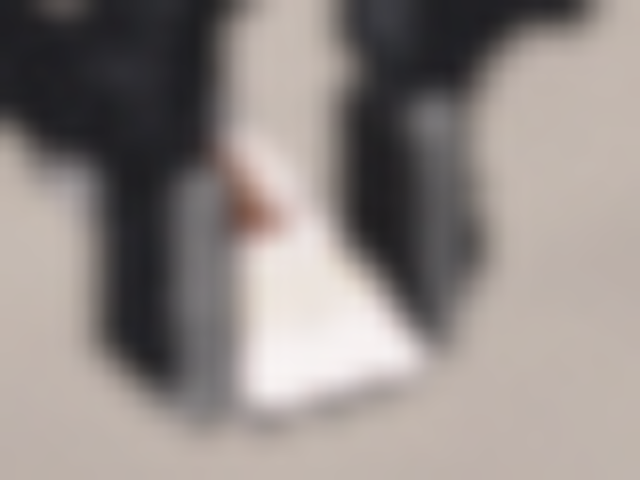

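Run:
```python
from h import *
o=sensors.get_obs()['tcp_pos'];P=o-[0,0,.005]
for th in(15,20,25,30,35,40,45):
    a=np.radians(th);ex=np.array([np.cos(a),0,np.sin(a)]);ez=np.array([-np.sin(a),0,np.cos(a)])
    f=lambda x,y,z=3:px('scene',P+(ex*(x+25)+[0,y,0]+ez*z)/1e3)*16
    pr=f(-42,-16);e=f(10,-16)-pr;print(th,'leafR-plainR',[(f(-x,-y)-pr).round() for x,y in((10,9),(11,10),(12,10))],'edge dir deg',np.degrees(np.arctan2(-e[1],-e[0])))
# measured: leafR-plainR (-140,-140); edge of the white from the raw crop, per row
im=cv2.imread('pics/raw_s4.png').astype(float)
for v in range(142,162):
    print(v,im[v,298:318].min(axis=1).astype(int))
```

```text
15 leafR-plainR [array([-166., -109.]), array([-156., -107.]), array([-152., -104.])] edge dir deg 43.98916826706083
20 leafR-plainR [array([-163., -125.]), array([-154., -122.]), array([-150., -118.])] edge dir deg 48.09407000833689
25 leafR-plainR [array([-159., -140.]), array([-150., -137.]), array([-146., -132.])] edge dir deg 51.815355807574676
30 leafR-plainR [array([-155., -153.]), array([-145., -149.]), array([-142., -144.])] edge dir deg 55.22656550872112
35 leafR-plainR [array([-149., -165.]), array([-140., -161.]), array([-137., -156.])] edge dir deg 58.389685709786995
40 leafR-plainR [array([-143., -176.]), array([-134., -172.]), array([-131., -166.])] edge dir deg 61.35706618280602
45 leafR-plainR [array([-136., -185.]), array([-127., -181.]), array([-124., -174.])] edge dir deg 64.1733729501381
142 [ 35  32  46  88 135 167 177 179 177 170 142  93  54  41  45  63  89  97
  91 114]
143 [ 36  35  49  90 140 172 179 179 177 170 139  86  45  38  47  75 107 117
 109 128]
144 [ 36  36  48  95 151 186 190 183 179 171 138  86  43  35  43  67  99 111
 110 132]
145 [ 35  39  54  8
[... 759 characters left out ...]
120]
154 [ 64 100 119 120 137 179 213 222 221 221 223 223 214 179 121  69  68  92
 113 139]
155 [ 61  97 116 118 134 178 216 224 224 223 226 231 231 217 167 105  77  97
 129 155]
156 [ 57  89 110 113 133 180 222 230 230 230 234 238 239 234 208 155 107 108
 138 162]
157 [ 53  85 109 113 134 190 230 238 238 238 239 241 241 240 233 203 154 131
 148 166]
158 [ 51  84 107 114 140 198 235 242 242 241 241 240 237 234 232 216 180 158
 162 170]
159 [ 66  91 112 117 143 200 236 241 239 236 233 227 213 198 194 187 174 169
 171 172]
160 [ 98 110 121 120 141 189 225 230 223 205 192 181 168 158 159 166 170 171
 173 173]
161 [133 132 128 126 139 161 178 184 179 166 154 152 158 160 165 170 172 174
 174 173]
```

The right-edge direction and the leaf offset both suggest a slope of only about 25°. That is inside the band, but I'll press it a little more.

```bash
python3 -m inch '[-1,0,0,0,-0.029, -1,0,0,0,-0.029, -1,0,0,0,-0.029, -1,0,0,0,-0.029, -1,0,0,0,-0.029]' >/dev/null; python3 -m inch '[-1,0,0,0,-0.029, -1,0,0,0,-0.029, -1,0,0,0,-0.029, -1,0,0,0,-0.029, -1,0,0,0,-0.029]' >/dev/null; python3 -m inch '[-1,0,0,0,-0.029, -1,0,0,0,-0.029, -1,0,0,0,-0.029, -1,0,0,0,-0.029, -1,0,0,0,-0.029]'; python3 go.py .507 0.064 .06 174.5
```

```text
time_s: 19.15
tcp_pos: [0.5487, 0.1543, 0.2695]
ee_rot: [0.198, 0.98, -0.0, 0.0]
wrist_force: [0.0, 0.2, -0.2]
gripper_width: 0.352
finger_force: 65.4
psi 157.19092773003513 turn -0.04808075630545798 shift now [ 0.00456609 -0.1324588   0.27930409] shift after turn [ 0.04375268 -0.12512633  0.27929566] mm 231.86642630185472
```

```bash
python3 -m inch '[-1,0,0,0,-0.024, -1,0,0,0,-0.024, -1,0.0219,-0.0626,0,0, -1,0.0219,-0.0626,0,0, -1,0,0,0.07,0]'; python3 -m inch '[-1,0,0,0.07,0, -1,0,0,0.07,0, -1,0,0,0.05,0, -1,0,0,0.02,0, -1,0,0,0,0]'; python3 go.py .507 0.064 .027 174.5
```

```text
time_s: 19.77
tcp_pos: [0.5086, 0.0572, 0.2188]
ee_rot: [0.058, 0.998, -0.002, 0.003]
wrist_force: [0.4, 0.9, -1.5]
gripper_width: 0.352
finger_force: 65.4
time_s: 20.4
tcp_pos: [0.5063, 0.0646, 0.0596]
ee_rot: [0.051, 0.999, 0.0, -0.0]
wrist_force: [-0.5, -0.3, -0.7]
gripper_width: 0.349
finger_force: 65.4
psi 174.15947638452073 turn -0.0009458989318868621 shift now [-0.0010156  -0.00066505  0.04347655] shift after turn [-0.00098774 -0.00066283  0.04347722] mm 32.620117841643726
```

```bash
python3 -m inch '[-1,0,0,0.02,0, -1,0,0,0.014,0, -1,0,0,0.006,0, -1,0,0,0,0, -1,0,0,0,0]'; python3 -m inch '[-1,0,0,0.003,0, -1,0,0,0.003,0, -1,0,0,0.003,0, -1,0,0,0.003,0, -1,0,0,0,0]'; python3 go.py .507 0.064 .018 174.5
```

```text
time_s: 21.02
tcp_pos: [0.5065, 0.0645, 0.0298]
ee_rot: [0.051, 0.999, 0.0, 0.0]
wrist_force: [-0.2, 0.5, -1.0]
gripper_width: 0.347
finger_force: 65.5
time_s: 21.65
tcp_pos: [0.5093, 0.0648, 0.0226]
ee_rot: [0.051, 0.999, 0.0, 0.003]
wrist_force: [3.7, -0.5, 16.3]
gripper_width: 0.347
finger_force: 67.8
psi 174.1183765679279 turn -0.001060065089089177 shift now [ 0.00292412 -0.0014107   0.00614027] shift after turn [ 0.00289914 -0.00138503  0.00615793] mm 5.2093154035567295
```

```bash
python3 -m inch '[-1,0.001,0,0.003,0, -1,0.001,0,0.003,0, -1,0.001,0,0.003,0, -1,0,0,0,0, -1,0,0,0,0]'; python3 -m inch '[-1,0,0,-0.02,0, -1,0,0,-0.07,0, -1,0,0,-0.08,0, -1,0,0,-0.08,0, -1,0,0,-0.07,0]'; python3 -m inch '[-1,0,0,0,0.029, -1,0,0,0,0.029, -1,0,0,0,0.029, -1,0,0,0,0.029, -1,0,0,0,0.029]'  >/dev/null; python3 -m inch '[-1,0,0,0,0.029, -1,0,0,0,0.029, -1,0,0,0,0.029, -1,0,0,0,0.029, -1,0,0,0,0.029]'  >/dev/null; python3 -m inch '[-1,0,0,0,0.029, -1,0,0,0,0.029, -1,0,0,0,0.029, -1,0,0,0,0.029, -1,0,0,0,0.029]'; python3 -m inch '[-1,0,0,0,0.025, -1,0,0,0,0.023, -1,0.03,-0.06,0,0, -1,0.03,-0.06,0,0, -1,0,0,0,0]'; python3 -m inch '[-1,0,0,0,0, -1,0,0,0,0, -1,0,0,0,0, -1,0,0,0,0, -1,0,0,0,0]'
python3 - <<'E'
from h import *
o=sensors.get_obs()['tcp_pos'];p=px('scene',o);print(p)
im=viewer.read_camera('scene')[:,:,::-1].astype(int);cv2.imwrite('pics/raw_s5.png',im)
x0=int(p[0])-8;y0=int(p[1])-16
for v in range(y0,y0+24): print(v,x0,im[v,x0:x0+20].min(axis=1), im[v,x0:x0+10,2]-im[v,x0:x0+10,0])
tp=viewer.read_camera('top')[:,:,::-1];cv2.imwrite('pics/raw_t5.png',tp)
a=cv2.imread('pics/raw_t2.png').astype(int);d=abs(a-tp.astype(int)).max(2)[208:288,305:435]>40
for r in range(0,80,4):print(''.join('#' if d[r:r+4,c:c+2].mean()>.4 else '.' for c in range(0,130,2)))
E
```

```text
time_s: 22.28
tcp_pos: [0.5082, 0.0651, 0.0161]
ee_rot: [0.051, 0.999, 0.001, 0.004]
wrist_force: [8.4, -0.5, 12.9]
gripper_width: 0.348
finger_force: 66.4
time_s: 22.9
tcp_pos: [0.5035, 0.0649, 0.2559]
ee_rot: [0.051, 0.999, -0.0, -0.0]
wrist_force: [0.9, 0.1, -0.0]
gripper_width: 0.349
finger_force: 64.4
time_s: 24.78
tcp_pos: [0.5034, 0.0649, 0.2537]
ee_rot: [0.989, 0.15, -0.0, -0.0]
wrist_force: [-0.1, -0.4, -0.1]
gripper_width: 0.348
finger_force: 64.4
time_s: 25.4
tcp_pos: [0.5478, 0.1593, 0.2533]
ee_rot: [1.0, 0.006, -0.001, -0.001]
wrist_force: [1.1, 0.2, -0.2]
gripper_width: 0.347
finger_force: 64.4
time_s: 26.02
tcp_pos: [0.5486, 0.1546, 0.2538]
ee_rot: [1.0, 0.002, 0.0, 0.0]
wrist_force: [1.4, 0.5, -0.0]
gripper_width: 0.343
finger_force: 64.4
[306.01756158 162.4591674 ]
146 298 [ 38  33  35  65 120 168 187 183 178 175 161 127  81  50  43  39  35  32
  35  50] [-3 -3 -2  1  7 10 15 19 20 21]
147 298 [ 38  34  35  70 131 186 203 189 179 172 150 113  74  49  41  39  39  40
  41  69] [-5 -3 -1  4  8  9 13 17 19 19]
148 298 [ 37  32  34  64 119 172 194 188 179 170 142  95  60 
[... 3382 characters left out ...]
#####.#..#####..........#.#####################.......
###################..####....####..#########################.....
######################.####......############################....
############################......############################...
##########################..####################################.
############################..###################################
##############################...################################
################################...##############################
##################################....###########################[ WARN:0@0.946] global loadsave.cpp:1063 imwrite_ Unsupported depth image for selected encoder is fallbacked to CV_8U.
```

The edge now runs at about 57° in the picture, which gives a slope near 33–34°. A numeric check that tray, weight and punch have not moved:

Run:
```python
from h import *
a=cv2.imread('pics/raw_s2.png').astype(int);b=cv2.imread('pics/raw_s5.png').astype(int);c=cv2.imread('pics/raw_s0.png').astype(int)
for n,p in(('tab',(.4613,.068,.03)),('stop',(.445,-.095,.01)),('wt',(.4547,-.1365,.02))):
    u,v=px('scene',p).astype(int);A=a[v-9:v+10,u-9:u+10].astype(np.float32).mean(2);B=b[v-9:v+10,u-9:u+10].astype(np.float32).mean(2)
    print(n,(u,v),abs(A-B).mean(),cv2.phaseCorrelate(A,B))
v,u=int(308/1.25*0+375/1.25),int(308/1.25);print('punch',abs(b[v-18:v+18,u-10:u+10]-c[v-18:v+18,u-10:u+10]).mean())
```

```text
tab (np.int64(356), np.int64(246)) 5.6315784 ((0.24330373065586386, 0.47524812067925915), 0.8989453260600567)
stop (np.int64(405), np.int64(233)) 2.8199444 ((-0.02563467093259142, 0.24122185280588937), 0.9487180227041244)
wt (np.int64(414), np.int64(223)) 3.4976919 ((0.18756983961438856, 0.023956681172977667), 1.0121900057792663)
punch 3.1662037037037036
```

```bash
python3 -c "
from plant import job; print(job.finish_job())"
```

```text
the job is handed in; nothing more can be done
None
```

I handed the job in at about 26 s with the tray pushed home and the slide held by its plain half about 25 cm up, face up, label end towards the window at an estimated 33–34° (from the camera picture); the weight and punch show no movement in the camera pictures, and no verdict was returned.

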